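Seat the amber filter cell on the detector head and hold it home

TASK

Fit the amber filter cell on the detector head for its check reading: pick it up by its knurled collar, set it upright over the snout and turn it until the hidden keyways in its bore drop over the snout's pins. Then push it down against the sprung light seal until it sits fully home on the shoulder, and finish while still gripping it and holding it pushed home: the spring lifts it again if you let go. Leave the green filter cell, the vial, the beaker and the glass dish where they stand.

Things in the scene. Friction and masses are not known exactly. Their poses are not given: they have to be found in the camera images.
- amber_cell: Filter cell to be fitted: black knurled collar, 58 mm diameter, 50 mm high, about 0.16 kg, amber glass in its closed top, orange band round its top edge. Origin: centre of its open underside, z up. Bore 44 mm across, 44 mm deep, with four keyways 9 mm wide, 90 degrees apart, running up the whole bore from the underside. They are hidden, unmarked outside, and their direction is not given.
- amber_grip (a point): On the amber cell's axis, 34 mm above its underside: the height at which to grip it across its diameter, so that the fingertips stay clear of the shoulder when it is home.
- green_cell: A second filter cell of the same shape and size, but with green glass and a green band. It stands 110 mm from the amber one on the same grey mat (5 mm thick); they may be either way round. Leave it. Origin: centre of its underside.
- detector_head: Fixed detector head: round grey foot 110 mm across and 13 mm high, black finned body 72 mm across up to a flat shoulder 58 mm above the bench, and on the shoulder an upright steel snout. A low readout (to 83 mm from the axis, 27 mm high) points along -x, a plug along +x. Origin: centre of its underside, on the bench; z up.
- snout_top (a point): Centre of the snout's top, 98 mm above the bench, 40 mm above the shoulder; z up. The snout is 41 mm across, its top 10 mm coned to 27 mm to guide the bore on. Four level brass pins, 5 mm thick, stick out 4 mm from it, 90 degrees apart, tops 22.5 mm above the shoulder; their direction is not tied to the head's yaw.
- head_shoulder (a point): Centre of the shoulder on the snout's axis, 58 mm above the bench; z up. A cell fully home has its underside here. Keyways off the pins: it rests on them, underside 22.5 mm above this. Within about 5 degrees of alignment it drops, so a quarter turn either way under a light push always finds them; then it goes freely to 8 mm above this, and on against the seal ring.
- seal_ring (a joint): Sprung aluminium light-seal ring round the foot of the snout, 60 mm across: 0 m when free (its top 8 mm above the shoulder), 0.008 m when pushed flush with the shoulder. Its spring pushes up with 4 N when free and 9 N when flush.
- vial: White-capped plastic vial, 27 mm across, 50 mm high, standing near the work. Leave it. Origin: centre of its underside.
- beaker: Small glass beaker, 51 mm across, 78 mm high, standing near the work. Leave it. Origin: centre of its underside.
- dish: Flat covered glass dish, 89 mm across, 18 mm high, lying near the work. Leave it. Origin: centre of its underside.

How it is judged (in metres and radians):
On the way, in this order (a step that is already met when the one before it is completed fails the run):
1. the amber cell is picked up off the mat (height (world z) of amber_cell above 0.03 m and contact force between the fingers and amber_cell above 1 N), for 0.1 s.
2. the amber cell has dropped over the pins, upright on the snout (horizontal distance between amber_cell and head_shoulder below 0.004 m and z of amber_cell in the frame of head_shoulder below 0.016 m and angle between amber_cell's own z axis and vertical below 0.12 rad).
At the end, for the whole second after the job is handed in: Amber cell keyed on the snout: within 4 mm of its axis and 0.06 rad of upright, underside within 2 mm of the shoulder, seal ring down 6.2 mm or more under over 5 N, fingers holding with over 3 N through the last second. Green cell, vial, beaker and dish within 20 mm of their places (value of joint seal_ring above 0.0062 m and z of amber_cell in the frame of head_shoulder below 0.002 m and horizontal distance between amber_cell and head_shoulder below 0.004 m and angle between amber_cell's own z axis and vertical below 0.06 rad and contact force between amber_cell and seal_ring above 5 N and contact force between the fingers and amber_cell above 3 N and distance of each of green_cell, vial, beaker, dish from where it was at the start of the episode below 0.02 m); the arm keeps its last pose, push and grip.
It fails at once if the green cell, vial, beaker or dish was knocked or moved (distance of any of green_cell, vial, beaker, dish from where it was at the start of the episode above 0.02 m).
It also fails if it takes over 48 s, if anything falls off the work surface, if the arm or the gripper's body presses on something with over 40 N, if the wrist force passes 120 N, or if a joint passes its speed limit or range.

ROBOT

A 7-joint arm with a two-finger parallel gripper is mounted at the origin on a cart in front of the work surface, level with it; the furniture and walls round the work are solid. World frame = base frame: x ahead of the robot, y to its left, z up, the work surface at z = 0. Lengths are in mm, angles in rad, forces in N, time in s.
With the tool pointing down it reaches from about 425 to 925 mm from the base axis. Payload 6.8 kg.
Tool frame: the origin (TCP) lies at the very end of the fingers, on their centre line; the grasp point (between the pads) lies 19 mm behind it; z points along the fingers, y is the line along which they close (so a half turn about z gives the same grasp; the last joint's range is limited). The gripper opens to 88 mm and grips with 3 to 60 N. Pads are 20 mm wide; open, the fingers measure 115 mm over their backs; the gripper's body (75 mm by 178 mm) begins 61 mm behind the grasp point.
Start: joints at [-1.269, 0.477, 0.022, 1.555, -0.011, 1.109, -0.083], TCP at [268.936, 619.129, 222.664] pointing down, gripper open.
Joint ranges: [-2.96, 2.96], [-0.34, 2.1], [-1.41, 1.46], [0.24, 2.44], [-1.37, 4.51], [0.17, 1.92], [-2.96, 2.96]. Speed limits (rad/s): [2.39, 2.39, 3.14, 3.14, 3.14, 3.14, 3.14].

INTERFACE

Orientations are given as a rotation vector (axis times angle).
In Python, from cell import read_state, camera, sign_off gives the robot as it stands. The module is installed in compiled form; this text tells all that it offers.
- The arm moves only by the tool drive_tool, never from a script. Its argument "steps" is a list of rows, each a list of 7 numbers: the turn, a rotation vector about the world's x, y, z in rad, then the shift along the world's x, y, z in cm, then the opening in per cent of the stroke, from 0 (shut) to 100 (fully open). In form: [[rx, ry, rz, tx, ty, tz, hand], ...]. A call has 1 to 12 rows; each row shifts and turns the commanded pose from where the row before left it; what a row does not reach is not made up. A row lasts 1/8 s, in which the tool goes at most 62.5 mm and 10.7 degrees, less where a joint would pass 70% of its speed; a pose out of reach is approached as far as the arm can. A call is refused whole if a number of a shift passes 6.25 or a number of a turn 0.188, either way. A call with a gripper value outside its range is refused whole. The fingers move at their own pace and stop on an object; "force" is the grip in N (left out, the last holds). Time passes only in rows, so rows that do not move let the fingers close. It gives the time, the measured TCP pose, the force, the opening and the grip force at its end, in the units of the state.
- read_state(): the state, without advancing time (a new reading comes with each control period).
- camera(name): name is "side" or "top" or "wrist"; returns a dict with "img" (384x512x3 uint8, red, green, blue), "z_map" (384x512 float32, mm along the optical axis (not along the pixel's ray), 0 where there is no reading), "camera_matrix" (3x3 intrinsics, pixels), "rvec" (rotation vector, rad) and "tvec" (3), from world to camera coordinates, as OpenCV has them. Camera axes: x right, y down, z forward; pixel columns grow to the right and rows downward; lengths in mm; the calibration is good to about 2 mm. A picture is of the moment at which its call begins.
- sign_off(): hands the job in; it is judged then, once.
The state is a dict: "t": time; "qpos": joint angles; "dq": joint speeds; "joint_torque": joint torques, N m; "ee_pos": TCP position; "orientation": TCP orientation; "contact_force": force on the tool from outside, world axes, zero at the start; "torque": the same for the moment, N m; "opening": finger opening in mm; "finger_force": force on a finger pad.
Only numpy, scipy, OpenCV 4.12 (cv2) and the standard library are available. Lean on these libraries where they do the work, as an engineer would, in place of code of your own. Each camera call takes 0.05 s, during which the arm holds its last target. There are 200 camera calls.

## Working session

There is one attempt and no reset: what is moved stays moved. The work goes in short steps, Python scripts to look and compute and a tool call to move; the robot and the scene stay as the last step left them, time stands still between calls to the robot, and variables do not carry over. Pictures are saved under pics/ and viewed, at most 10 in all, crops included, and the job is handed in when it is done.

Besides the shell and the picture viewer there is one more tool, called by a JSON object that holds its "api" and its "payload", one argument or row to a line. drive_tool: Moves the arm, as the interface text tells. Its arguments: {"type":"object","properties":{"steps":{"type":"array"},"force":{"type":"number"}},"required":["steps"]}

```bash
mkdir -p pics; cat > h.py <<'E'
import numpy as np, cv2
from cell import read_state, camera, sign_off
def cloud(c):
    z=c["z_map"].astype(float); K=c["camera_matrix"]; R,_=cv2.Rodrigues(np.array(c["rvec"],float)); t=np.array(c["tvec"],float).ravel()
    v,u=np.mgrid[0:z.shape[0],0:z.shape[1]]
    P=np.stack([(u-K[0,2])/K[0,0]*z,(v-K[1,2])/K[1,1]*z,z],-1)
    W=(P-t)@R; W[z==0]=np.nan
    return W
E
python3 - <<'E'
from h import *
a=[]
for n in ("top","side"):
    c=camera(n); np.savez("pics/"+n,**c); cv2.imwrite(f"pics/{n}0.png",c["img"][:,:,::-1])
    R,_=cv2.Rodrigues(np.array(c["rvec"],float)); print(n,(-R.T@np.array(c["tvec"]).ravel()).round(),R.round(2).tolist())
print(read_state())
E
```

```text
top [ 283.   57. 1198.] [[-0.07, -1.0, -0.01], [-0.97, 0.07, -0.22], [0.22, -0.01, -0.98]]
side [ 560. -779.  756.] [[1.0, 0.01, -0.02], [-0.01, -0.62, -0.78], [-0.02, 0.78, -0.62]]
{'t': 0.1, 'qpos': array([-1.26911069,  0.47768369,  0.02235519,  1.55632295, -0.01147371,
        1.10933011, -0.08306925]), 'dq': array([ 1.10154199e-03, -3.52745416e-03, -5.35272769e-05, -2.26546614e-03,
       -5.77164823e-04,  1.37032007e-03,  2.89878714e-04]), 'joint_torque': array([ 3.12438737e-03, -5.84092784e+01,  1.53947242e+00, -2.73314846e+01,
       -5.42357890e-02,  1.31503696e-02,  7.13878876e-05]), 'ee_pos': array([268.73815591, 618.60800714, 221.81435301]), 'orientation': array([-6.39078097e-01, -3.07571361e+00,  2.52116924e-03]), 'contact_force': array([ 1.20103983,  0.26298351, -0.38194325]), 'torque': array([ 0.01460225, -0.04516554,  0.01924122]), 'finger_force': 0.0, 'opening': 87.73254139038204}
```

View pics/top0.png

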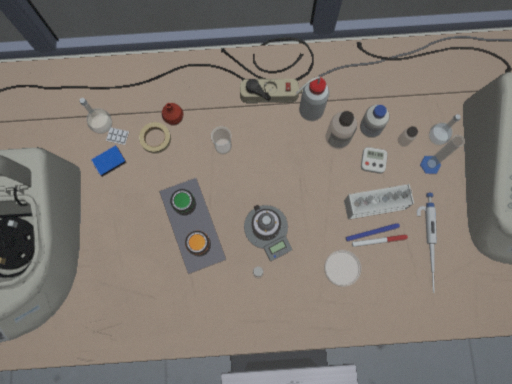

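View pics/side0.png

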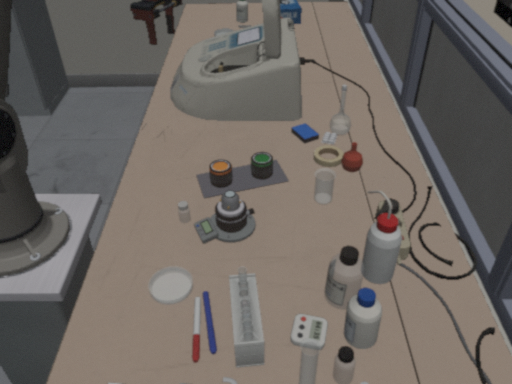

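The top view shows amber at (197,243), green at (182,201), the head at (266,223), the vial at (258,272), the beaker at (222,140) and the dish at (342,268). Next I measure their positions.

```bash
python3 - <<'E'
from h import *
def ray(c,uv,z):
    K=c["camera_matrix"]; R,_=cv2.Rodrigues(c["rvec"].astype(float)); t=c["tvec"].astype(float).ravel()
    d=R.T@np.linalg.inv(K)@np.array([uv[0],uv[1],1.]); o=-R.T@t
    return (o+d*(z-o[2])/d[2]).round(1)
T={n:dict(np.load(f"pics/{n}.npz")) for n in("top","side")}
for n,c in T.items():
    W=cloud(c); hsv=cv2.cvtColor(c["img"],cv2.COLOR_RGB2HSV)
    print(n,"K",c["camera_matrix"][0,0])
    for nm,lo,hi,roi in (("amber",(8,150,120),(22,255,255),None),("green",(50,120,40),(75,255,255),None)):
        m=cv2.inRange(hsv,lo,hi); k,l,s,ce=cv2.connectedComponentsWithStats(m)
        for i in range(1,k):
            if s[i,4]>60: print(nm,s[i].tolist(),ce[i].round(1),"ray z55",ray(c,ce[i],55),"cloud",np.nanmedian(W[l==i],0).round(1))
    # head snout from height
    for nm,a,b,uv in (("snout",90,103,(266,223) if n=="top" else (231,200)),("shoulder/body",50,70,(266,223) if n=="top" else (231,205)),("foot",9,17,(266,225) if n=="top" else (231,225))):
        g=np.zeros(m.shape,np.uint8); cv2.circle(g,uv,35,1,-1)
        p=W[(g>0)&(W[...,2]>a)&(W[...,2]<b)]
        if len(p): print(nm,len(p),"mid",((p.min(0)+p.max(0))/2).round(1),"ext",np.ptp(p,axis=0).round(1),"med",np.median(p,0).round(1))
c=T["top"];W=cloud(c)
for nm,uv in dict(vial=(258,272),beaker=(222,140),dish=(342,268),mat=(190,222),table=(300,300)).items(): print(nm,W[uv[1],uv[0]].round(1))
x=c["img"][170:300,140:300,::-1]; cv2.imwrite("pics/topc.png",cv2.resize(x,None,fx=4.5,fy=4.5,interpolation=cv2.INTER_CUBIC))
E
```

```text
top K 484.02750423679043
amber [189, 235, 15, 15, 175] [196.3 241.7] ray z55 [456.6 196.3  55. ] cloud [457.1 196.5  53.2]
green [174, 193, 15, 14, 157] [181.4 199.7] ray z55 [561.7 228.4  55. ] cloud [561.6 229.1  53.7]
snout 195 mid [489.   28.   96.3] ext [38.  37.3 12.5] med [488.8  27.6  96.4]
shoulder/body 431 mid [489.7  28.6  60.1] ext [70.7 70.  19.6] med [480.7  29.4  61.2]
foot 593 mid [476.   25.8  13. ] ext [136.5 112.4   7.9] med [480.3  35.   13. ]
side K 476.7052538062249
amber [214, 162, 13, 7, 70] [220.1 165.3] ray z55 [458.4 195.2  55. ] cloud [458.1 197.7  52.7]
snout 156 mid [490.6  26.1  95.7] ext [34.8 33.1 11.4] med [491.2  21.8  96.6]
shoulder/body 435 mid [490.7  83.5  59.9] ext [ 72.2 185.   19.8] med [492.3   9.9  59. ]
foot 524 mid [479.6  14.5  13. ] ext [128.8  92.3   7.9] med [497.5  -3.2  12.5]
vial [376.3  54.4  46.5]
beaker [728.8 125.6  -1.1]
dish [ 374.9 -149.7   15.9]
mat [514.9 215.9   6.2]
table [306.1 -43.2  -3.7]
```

View pics/topc.png

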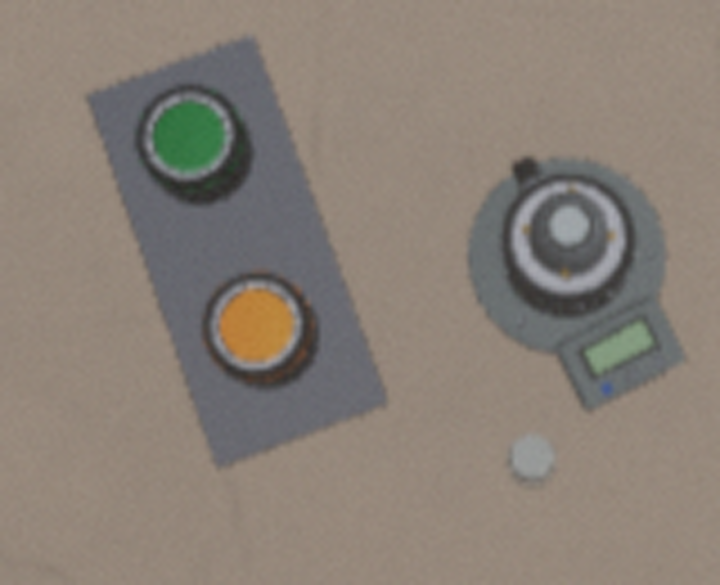

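The crop shows the cells and the snout clearly, with brass pins at about (571,188), (526,232), (611,238) and (566,275). Before moving I'll check the obstacle heights along the path.

```bash
python3 - <<'E'
from h import *
for n in("top","side"):
    W=cloud(dict(np.load(f"pics/{n}.npz"))); W=W[~np.isnan(W[...,0])]
    for y in range(250,800,50):
        print(n,y,[(x,int(q[:,2].max())) for x in range(100,700,75) for q in [W[(abs(W[:,0]-x-37)<37)&(abs(W[:,1]-y-25)<25)]] if len(q)])
E
```

```text
top 250 [(100, -765), (175, 6), (250, 6), (325, 5), (400, 6), (475, 53), (550, 60), (625, 6)]
top 300 [(100, -768), (175, 6), (250, 6), (325, 6), (400, 6), (475, 6), (550, 9), (625, 7)]
top 350 [(100, -770), (175, 5), (250, 5), (325, 7), (400, 6), (475, 7), (550, 6), (625, 21)]
top 400 [(100, -766), (175, 6), (250, 6), (325, 9), (400, 9), (475, 7), (550, 5), (625, 23)]
top 450 [(100, -765), (175, 6), (250, 5), (325, 17), (400, 102), (475, 123), (550, 140), (625, 140)]
top 500 [(100, -768), (175, 7), (250, 41), (325, 129), (400, 158), (475, 177), (550, 331), (625, 193)]
top 550 [(100, -770), (175, 5), (250, 92), (325, 136), (400, 142), (475, 163), (550, 205), (625, 191)]
top 600 [(100, -770), (175, 7), (250, 107), (325, 134), (400, 131), (475, 135), (550, 186), (625, 189)]
top 650 [(100, -769), (175, 8), (250, 62)]
top 700 [(100, -763)]
top 750 [(100, -771)]
side 250 [(175, 2), (250, 2), (325, 2), (400, 2), (475, 53), (550, 56), (625, 4)]
side 300 [(175, 2), (250, 3), (325, 4), (400, 2), (475, 2), (550, 4), (625, 3)]
side 350 [(175, 2), (250, 5), (325, 3), (400, 3), (475, 6), (550, 2), (625, 19)]
side 400 [(175, 2), (250, 4), (325, 3), (400, 5), (475, 2), (550, 3), (625, 20)]
side 450 [(175, 4), (250, 3), (325, 28), (400, 108), (475, 140), (550, 154), (625, 169)]
side 500 [(175, 345), (250, 345), (325, 123), (400, 155), (475, 174), (550, 354), (625, 188)]
side 550 [(175, 346), (250, 347), (325, 134), (400, 137), (550, 342), (625, 189)]
side 600 [(175, 3), (250, 338), (325, 132), (400, 128), (475, 110), (550, 192), (625, 190)]
side 650 [(175, 2), (250, 322), (325, 316), (400, 153), (475, 174), (550, 191), (625, 188)]
side 700 [(175, 5), (250, 103), (325, 127), (400, 151), (475, 172), (550, 172), (625, 189)]
side 750 [(175, 2), (250, 103), (325, 125), (400, 146), (475, 166), (550, 172), (625, 189)]
```

{"api": "drive_tool", "payload": {
  "steps": [
    [0,0,0,1.5,-4.2,0,100],
    [0,0,0,1.5,-4.2,0,100],
    [0,0,0,1.5,-4.2,0,100],
    [0,0,0,1.5,-4.2,0,100],
    [0,0,0,2,-4.2,0,100],
    [0,0,0,2,-4.2,-0.5,100],
    [0,0,0,2,-4.2,-1,100],
    [0,0,0,2,-4.2,-1,100],
    [0,0,0,2,-4.2,-1,100],
    [0,0,0,2,-4.2,-1,100],
    [0,0,0,0,0,0,100]
  ],
  "force": 25
}}

```text
t: 1.48
ee_pos: [449.6, 195.0, 176.8]
orientation: [-0.649, -3.073, 0.004]
contact_force: [0.9, 0.4, -0.9]
opening: 88.0
finger_force: 0.0
```

```bash
python3 - <<'E'
from h import *
c=camera("wrist"); cv2.imwrite("pics/w1.png",c["img"][:,:,::-1]); W=cloud(c)
s=read_state(); print(s["ee_pos"],s["qpos"].round(2))
hsv=cv2.cvtColor(c["img"],cv2.COLOR_RGB2HSV); m=cv2.inRange(hsv,(8,140,80),(22,255,255))
k,l,st,ce=cv2.connectedComponentsWithStats(m)
for i in range(1,k):
    if st[i,4]>200: print(st[i].tolist(),ce[i].round(),np.nanmedian(W[l==i],0).round(1))
near=(abs(W[...,0]-457)<45)&(abs(W[...,1]-196)<45)
for a,b in((47,60),(20,60)):
    p=W[near&(W[...,2]>a)&(W[...,2]<b)]
    if len(p): print(a,len(p),((np.percentile(p,1,axis=0)+np.percentile(p,99,axis=0))/2).round(1),(np.percentile(p,99,axis=0)-np.percentile(p,1,axis=0)).round(1))
E
```

```text
[449.02023931 197.5509427  177.21927554] [-0.71  0.23  0.2   2.04 -0.06  0.88  0.67]
[235, 175, 41, 39, 1264] [255. 194.] [458.3 196.9  53. ]
[433, 290, 16, 48, 281] [443. 316.] [444.9 247.1 277. ]
[52, 293, 16, 45, 220] [ 57. 318.] [409.2 164.6 277.4]
47 2697 [458.1 197.3  53.2] [53.5 53.2  5.4]
20 2921 [457.6 197.6  39.9] [54.4 53.7 31.8]
```

View pics/w1.png

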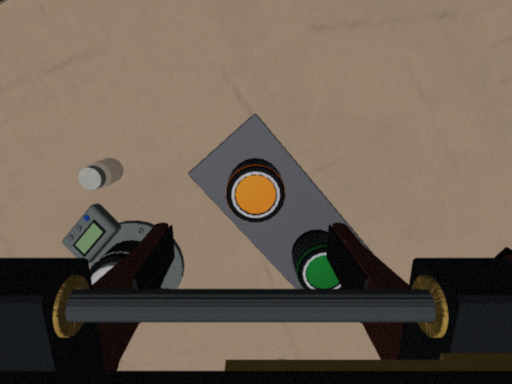

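The wrist view shows amber at (255,194), clear of both open fingers. It measures (458,197), consistent with the top view, so I descend.

{"api": "drive_tool", "payload": {
  "steps": [
    [0,0,0,0.9,0,0,100],
    [0,0,0,0,0,-4,100],
    [0,0,0,0,0,-4,100],
    [0,0,0,0,0,-3,100],
    [0,0,0,0,0,0,100]
  ]
}}

```text
t: 2.15
ee_pos: [456.6, 199.8, 66.1]
orientation: [-0.635, -3.074, 0.004]
contact_force: [0.6, -0.1, -0.3]
opening: 87.7
finger_force: 0.0
```

{"api": "drive_tool", "payload": {
  "steps": [
    [0,0,0,0,0,0,100]
  ]
}}

```text
t: 2.28
ee_pos: [458.7, 200.3, 68.6]
orientation: [0.637, 3.075, 0.002]
contact_force: [0.4, 0.4, 0.3]
opening: 88.1
finger_force: 0.0
```

```bash
python3 - <<'E'
from h import *
for i in range(3): print(read_state()["ee_pos"])
camera("side");print(read_state()["ee_pos"])
E
```

```text
[458.65862777 200.25436747  68.62319051]
[458.65862777 200.25436747  68.62319051]
[458.65862777 200.25436747  68.62319051]
[458.91704328 200.21459838  68.97242936]
```

{"api": "drive_tool", "payload": {
  "steps": [
    [0,0,0,0,-0.3,-2.4,100],
    [0,0,0,0,0,-2.4,100],
    [0,0,0,0,0,0,100],
    [0,0,0,0,0,0,100]
  ]
}}

```text
t: 2.82
ee_pos: [458.8, 196.7, 21.0]
orientation: [0.639, 3.074, 0.002]
contact_force: [0.2, -0.1, 0.6]
opening: 87.8
finger_force: 0.0
```

{"api": "drive_tool", "payload": {
  "steps": [
    [0,0,0,0,0,0,0],
    [0,0,0,0,0,0,0],
    [0,0,0,0,0,0,0],
    [0,0,0,0,0,0,0],
    [0,0,0,0,0,0,0],
    [0,0,0,0,0,0,0]
  ],
  "force": 30
}}

```text
t: 3.58
ee_pos: [458.1, 196.3, 19.9]
orientation: [0.639, 3.076, 0.001]
contact_force: [-1.1, -1.0, 4.8]
opening: 57.7
finger_force: 30.0
```

{"api": "drive_tool", "payload": {
  "steps": [
    [0,0,0,0,0,2,0],
    [0,0,0,0,0,4,0],
    [0,0,0,0,0,4,0],
    [0,0,0,0,0,3,0],
    [0,0,0,0.5,-2.5,0,0],
    [0,0,0,0.6,-3.5,0,0],
    [0,0,0,0.6,-3.5,0,0],
    [0,0,0,0.6,-3.5,0,0],
    [0,0,0,0.5,-2.5,0,0],
    [0,0,0,0.3,-1.3,0,0],
    [0,0,0,0,0,0,0],
    [0,0,0,0,0,0,0]
  ]
}}

```text
t: 5.08
ee_pos: [488.7, 29.4, 149.5]
orientation: [-0.637, -3.076, -0.0]
contact_force: [-0.0, 0.1, -2.1]
opening: 58.1
finger_force: 30.0
```

```bash
python3 - <<'E'
from h import *
c=camera("side"); W=cloud(c); print(read_state()["ee_pos"],read_state()["qpos"].round(2))
cv2.imwrite("pics/s2.png",cv2.resize(c["img"][80:280,130:330,::-1],None,fx=3,fy=3,interpolation=cv2.INTER_CUBIC))
c=camera("wrist"); cv2.imwrite("pics/w2.png",c["img"][:,:,::-1])
E
```

```text
[488.73519502  29.44013106 149.53723257] [-0.43  0.27  0.28  2.08 -0.1   0.81  1.08]
```

View pics/s2.png

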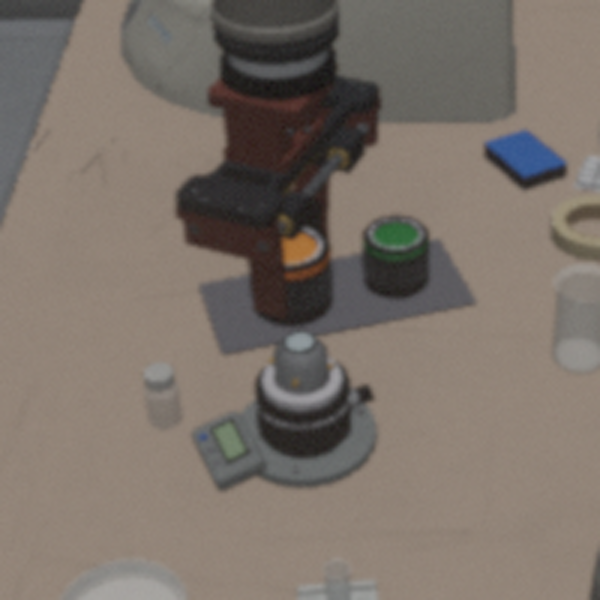

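The side view shows amber at crop (300,260), held upright and raised over the snout. Now I lower it over the cone.

{"api": "drive_tool", "payload": {
  "steps": [
    [0,0,0,0.1,-0.15,-1.5,0],
    [0,0,0,0,0,-1.5,0],
    [0,0,0,0,0,-1,0],
    [0,0,0,0,0,-0.5,0],
    [0,0,0,0,0,0,0]
  ]
}}

```text
t: 5.8
ee_pos: [489.9, 26.6, 104.4]
orientation: [-0.639, -3.075, 0.0]
contact_force: [0.4, -0.4, -1.6]
opening: 58.1
finger_force: 30.0
```

{"api": "drive_tool", "payload": {
  "steps": [
    [0,0,0,0,0,-0.4,0],
    [0,0,0,0,0,-0.3,0],
    [0,0,0,0,0,0,0]
  ]
}}

```text
t: 6.18
ee_pos: [490.8, 27.2, 97.8]
orientation: [0.638, 3.074, 0.001]
contact_force: [4.4, 2.1, -4.7]
opening: 57.8
finger_force: 30.0
```

{"api": "drive_tool", "payload": {
  "steps": [
    [0,0,0,0.1,0.05,0,0],
    [0,0,0,0,0,0,0]
  ]
}}

```text
t: 6.42
ee_pos: [490.9, 27.2, 97.7]
orientation: [-0.639, -3.076, -0.0]
contact_force: [1.6, 1.5, -0.7]
opening: 57.5
finger_force: 30.0
```

{"api": "drive_tool", "payload": {
  "steps": [
    [0,0,0,0,0,-0.3,0],
    [0,0,0,0,0,0,0]
  ]
}}

```text
t: 6.68
ee_pos: [490.9, 27.2, 94.5]
orientation: [0.639, 3.076, 0.0]
contact_force: [2.7, 1.7, -3.4]
opening: 57.9
finger_force: 30.0
```

{"api": "drive_tool", "payload": {
  "steps": [
    [0,0,0,0.05,0.05,-0.2,0],
    [0,0,0,0,0,0,0]
  ]
}}

```text
t: 6.92
ee_pos: [491.4, 27.2, 93.2]
orientation: [-0.64, -3.075, 0.0]
contact_force: [-1.4, 1.4, 8.2]
opening: 58.2
finger_force: 30.0
```

{"api": "drive_tool", "payload": {
  "steps": [
    [0,0,0,0,0,-0.2,0],
    [0,0,0,0,0,0,0]
  ]
}}

```text
t: 7.18
ee_pos: [492.3, 27.0, 92.0]
orientation: [0.641, 3.074, 0.001]
contact_force: [-1.1, -0.7, 14.3]
opening: 57.8
finger_force: 30.0
```

Resting on the pins with about 14 N. Next I turn slowly and watch z for the drop.

{"api": "drive_tool", "payload": {
  "steps": [
    [0,0,0.08,0,0,0,0],
    [0,0,0.08,0,0,0,0],
    [0,0,0.08,0,0,0,0],
    [0,0,0.08,0,0,0,0],
    [0,0,0.08,0,0,0,0]
  ]
}}

```text
t: 7.8
ee_pos: [494.2, 29.1, 93.1]
orientation: [0.013, 3.136, 0.004]
contact_force: [-2.0, 4.9, 19.4]
opening: 58.2
finger_force: 30.0
```

{"api": "drive_tool", "payload": {
  "steps": [
    [0,0,0.08,0,0,0,0],
    [0,0,0.08,0,0,0,0],
    [0,0,0.08,0,0,0,0],
    [0,0,0.08,0,0,0,0]
  ]
}}

```text
t: 8.3
ee_pos: [494.2, 29.2, 93.2]
orientation: [-0.486, 3.098, 0.003]
contact_force: [-1.7, 6.0, 17.4]
opening: 58.2
finger_force: 30.0
```

{"api": "drive_tool", "payload": {
  "steps": [
    [0,0,0.08,0,-0.05,0,0],
    [0,0,0.08,0,0,0,0],
    [0,0,0.08,0,0,0,0],
    [0,0,0.08,0,0,0,0]
  ]
}}

```text
t: 8.8
ee_pos: [493.9, 29.5, 93.2]
orientation: [-0.974, 2.981, 0.003]
contact_force: [-2.2, 6.3, 19.6]
opening: 57.7
finger_force: 30.0
```

{"api": "drive_tool", "payload": {
  "steps": [
    [0,0,0.08,0,0,0,0],
    [0,0,0.08,0,0,0,0],
    [0,0,0.08,0,0,0,0],
    [0,0,0.08,0,0,0,0]
  ]
}}

```text
t: 9.3
ee_pos: [492.3, 28.2, 91.1]
orientation: [-1.44, 2.789, 0.0]
contact_force: [1.5, 4.2, -1.3]
opening: 57.9
finger_force: 30.0
```

The vertical force vanished, so the keys have probably engaged. I push down to check.

{"api": "drive_tool", "payload": {
  "steps": [
    [0,0,0,0,0,-0.3,0],
    [0,0,0,0,0,-0.3,0],
    [0,0,0,0,0,0,0]
  ]
}}

```text
t: 9.68
ee_pos: [491.6, 28.2, 84.3]
orientation: [-1.435, 2.794, 0.001]
contact_force: [2.1, 6.2, -3.5]
opening: 57.9
finger_force: 30.0
```

{"api": "drive_tool", "payload": {
  "steps": [
    [0,0,0,0.03,0.08,-0.3,0],
    [0,0,0,0,0,-0.3,0],
    [0,0,0,0,0,-0.2,0],
    [0,0,0,0,0,0,0]
  ],
  "force": 45
}}

```text
t: 10.18
ee_pos: [491.7, 28.2, 76.6]
orientation: [1.436, -2.794, -0.0]
contact_force: [-0.1, 5.4, 3.6]
opening: 57.9
finger_force: 45.0
```

{"api": "drive_tool", "payload": {
  "steps": [
    [0,0,0,0,0,-0.3,0],
    [0,0,0,0,0,-0.2,0],
    [0,0,0,0,0,0,0]
  ]
}}

```text
t: 10.55
ee_pos: [491.6, 28.1, 72.7]
orientation: [1.436, -2.794, -0.0]
contact_force: [-5.8, 3.6, 17.2]
opening: 57.3
finger_force: 45.0
```

{"api": "drive_tool", "payload": {
  "steps": [
    [0,0,0,-0.05,0.05,-0.2,0],
    [0,0,0,0,0,-0.1,0],
    [0,0,0,0,0,0,0]
  ]
}}

```text
t: 10.92
ee_pos: [491.5, 28.0, 72.2]
orientation: [-1.435, 2.794, -0.001]
contact_force: [-14.0, 0.7, 46.7]
opening: 57.4
finger_force: 45.0
```

{"api": "drive_tool", "payload": {
  "steps": [
    [0,0,0,0,0,-0.2,0],
    [0,0,0,0,0,0,0],
    [0,0,0,0,0,0,0]
  ]
}}

```text
t: 11.3
ee_pos: [491.7, 28.3, 71.1]
orientation: [-1.435, 2.794, -0.001]
contact_force: [-17.3, 1.7, 57.9]
opening: 57.6
finger_force: 45.0
```

```bash
python3 - <<'E'
from h import *
c=camera("side"); W=cloud(c); s=read_state();print(s["ee_pos"],s["contact_force"],s["torque"])
hsv=cv2.cvtColor(c["img"],cv2.COLOR_RGB2HSV); m=cv2.inRange(hsv,(8,140,80),(22,255,255))
k,l,st,ce=cv2.connectedComponentsWithStats(m)
for i in range(1,k):
    if st[i,4]>15: print(st[i].tolist(),ce[i].round(),np.nanmedian(W[l==i],0).round(1),np.nanmax(W[l==i],0).round(1))
cv2.imwrite("pics/s3.png",cv2.resize(c["img"][150:250,170:290,::-1],None,fx=6,fy=6,interpolation=cv2.INTER_CUBIC))
E
```

```text
[491.73089983  28.29167314  71.12928987] [-16.76761985   2.5481126   58.30196465] [0.64736576 3.98247308 0.0349088 ]
[222, 186, 16, 10, 127] [229. 191.] [492.   27.4 105.5] [510.3  45.2 157. ]
[217, 196, 20, 7, 44] [227. 200.] [487.9   1.1 102.3] [507.   13.3 105.4]
```

View pics/s3.png

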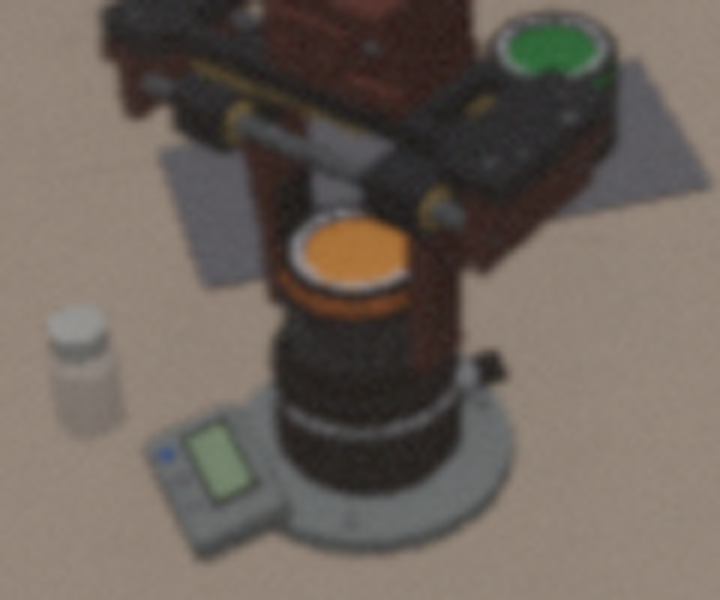

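The view shows the cell seated flush on the body, with its glass at crop (355,250). The glass height is 105.5 mm against 105.7 expected when home, and the force rose sharply, so it is home. I ease the push to a moderate hold.

{"api": "drive_tool", "payload": {
  "steps": [
    [0,0,0,-0.1,0,0.1,0],
    [0,0,0,-0.05,0,0.1,0],
    [0,0,0,0,0,0,0],
    [0,0,0,0,0,0,0]
  ]
}}

```text
t: 11.85
ee_pos: [491.7, 28.2, 71.3]
orientation: [-1.434, 2.792, -0.002]
contact_force: [-4.2, 0.2, 29.5]
opening: 57.9
finger_force: 45.0
```

{"api": "drive_tool", "payload": {
  "steps": [
    [0,0,0,0,0,0,0],
    [0,0,0,0,0,0,0],
    [0,0,0,0,0,0,0],
    [0,0,0,0,0,0,0]
  ]
}}

```text
t: 12.35
ee_pos: [491.7, 28.2, 71.3]
orientation: [-1.434, 2.792, -0.002]
contact_force: [-5.6, 1.6, 28.4]
opening: 57.8
finger_force: 45.0
```

```bash
python3 - <<'E'
from h import *
c=camera("side"); W=cloud(c)
hsv=cv2.cvtColor(c["img"],cv2.COLOR_RGB2HSV); m=cv2.inRange(hsv,(8,140,80),(22,255,255)); m[:184]=0; m[197:]=0; m[:,:220]=0; m[:,240:]=0
z=np.nanmedian(W[m>0],0); s=read_state(); print(z,s["contact_force"],s["finger_force"],s["ee_pos"])
if abs(z[2]-105.6)<1 and s["contact_force"][2]>20: print(sign_off())
E
```

```text
[492.65044993  27.24282604 105.61412833] [-4.34580449  2.5261729  29.41098992] 45.0192123837769 [491.68314777  28.24774901  71.27327462]
the job is handed in; nothing more can be done
None
```

I fitted the amber cell over the snout's pins, pushed it home and handed the job in still gripping it (45 N) and pushing down with about 29 N; the glass height matched the home position to about 0.1 mm, but no verdict came back.

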